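# Set the bin tags at the screwdriving station

## Robot

A 6-joint arm with a two-finger parallel gripper is mounted at the origin on the work surface. World frame = base frame: x ahead of the robot, y to its left, z up, the work surface at z = 0. Lengths are in m, angles in rad, forces in N, time in s.
With the tool pointing down it reaches from about 0.375 to 0.975 m from the base axis. Payload 3.8 kg.
Tool frame: the origin (TCP) lies between the finger pads; the fingertips stand 22 mm ahead of it and the grasp point (between the pads) lies 3 mm ahead of it (bot.finger_overhang is the distance from the TCP to the fingertips, in m); x points along the fingers, y is the direction in which the jaws open and shut, and the axes are right-handed (so a half turn about x gives the same grasp; the last joint's range is limited). The gripper opens to 85 mm and grips with 20 to 120 N. Pads are 22 mm wide; open, the fingers measure 114 mm over their backs; the gripper's body (76 mm by 85 mm) begins 54 mm behind the grasp point. The pads swing forward as they close: fully open they stand 13 mm farther back than shut.
Start: joints at [1.12, 0.264, 1.604, -0, 1.274, -0.037], TCP at [0.271, 0.618, 0.253] pointing down, gripper open.
Joint ranges: [-2.63, 2.63], [-0.94, 2.18], [0.31, 2.57], [-1.31, 4.45], [0, 2.66], [-2.55, 2.55]. Speed limits (rad/s): [2.57, 2.57, 3.14, 3.14, 3.14, 3.14].

## Interface

Orientations are given as a rotation vector (axis times angle).
In Python, from workcell import bot gives the robot as it stands. The module is installed in compiled form; this text tells all that it offers.
- The arm moves only by the tool arm_command, never from a script. Its argument "series" is a list that holds one entry, the list of rows, each a list of 7 numbers: the turn, a rotation vector about the tool's x, y, z in rad, then the shift along the tool's x, y, z in cm, then the opening, from 0 (shut) to 1 (fully open). In form: [[[rx, ry, rz, x, y, z, grip], ...]]. A call has 1 to 10 rows; each row shifts and turns the pose as measured when the row begins, along the tool's axes as they then stand; what a row does not reach is not made up. A row lasts 1/10 s, in which the tool goes at most 50 mm and 8.59 degrees, less where a joint would pass 70% of its speed; a pose out of reach is approached as far as the arm can. A call is refused whole if a number of a shift passes 5 or a number of a turn 0.15, either way. A call with a gripper value outside its range is refused whole. The fingers move at their own pace and stop on an object; "newtons" is the grip in N (left out, the last holds). Time passes only in rows, so rows that do not move let the fingers close. It gives the time, the measured TCP pose, the force and the opening at its end, in the units of the state.
- bot.read_state(): the state, without advancing time (a new reading comes with each control period).
- bot.read_camera(name): name is "scene" or "side" or "wrist"; returns (picture, depth): 384x512x3 uint8, blue, green, red; 384x512 float32, m along the optical axis (not along the pixel's ray), 0 where there is no reading.
- bot.camera_info(name): a dict with "K" (3x3 intrinsics, pixels), "extrinsics" (4x4, takes a point from camera to world coordinates). Camera axes: x right, y down, z forward; pixel columns grow to the right and rows downward; lengths in m; the calibration is good to about 2 mm. A picture is of the moment at which its call begins: read the wrist's pose just before it. camera_info takes no time and is no camera call; for the wrist camera it gives the pose at the moment of the call.
- bot.finish_job(): hands the job in, once; it reports no verdict.
The state is a dict: "time": time; "q": joint angles; "joint_vel": joint speeds; "joint_torque": joint torques, N m; "tool_pos": TCP position; "tcp_rot": TCP orientation; "wrist_force": force on the tool from outside, world axes, zero at the start; "torque": the same for the moment, N m; "width": opening from 0.0 (shut) to 1.0 (fully open).
Only numpy, scipy, OpenCV 4.12 (cv2) and the standard library are available. Lean on these libraries where they do the work, as an engineer would, in place of code of your own. Each camera call takes 0.05 s, during which the arm holds its last target.

## Task

Each parts bin in the row has a hinged tag in front of it, with a round disc on one face and a straight bar on the other. With a fingertip, gently push over the tags that are wrong, so that only the bins filled to the brim show the disc face up (tag leaning back towards its bin) and the empty or nearly empty bins show the bar face up (tag leaning towards the robot). Do not swing over a tag that is already right and do not lift or shift the bins or anything else.

Things in the scene. Friction and masses are not known exactly. Their poses are not given: they have to be found in the camera images.
- board: flat aluminium board 110 x 520 x 8 mm fixed on the table; origin at the centre of its underside, its y axis along the row of tags, its x axis pointing away from the robot towards the bins
- stand_a: fixed stand on the board carrying the tag of bin_a, 84 mm wide (y), 40 mm deep (x), two cheeks up to 58 mm high; origin on the table plane under the hinge. Hinge line parallel to its y axis, 55 mm above the origin; its x axis points towards its bin. Nothing else of the stand rises above 58 mm
- tag_a (a joint): white hinged tag, a plate 64 mm wide, 60 mm from hinge to free edge, 4 mm thick, 40 g, slippery; raised round black disc (44 mm) on one face, raised black bar (56 x 12 mm) on the other. 0: leans 50 degrees from upright towards the robot (stand's -x), bar face up. 1.745: leans 50 degrees towards its bin (+x), disc face up. Turns freely; past upright (0.873) it falls to the other stop by itself within a second
- tag_a_edge (a point): middle of the free edge of tag_a. At either stop: 46 mm out from the hinge line, 94 mm above the table, open space below. A fingertip 75 to 82 mm above the table, moved level towards the hinge, turns the tag over with under 2 N. End with the finger's leading side 0 to 15 mm past the hinge line: 24 mm past, it presses the tag against its stop
- bin_a: loose black open bin 90 (x) x 94 (y) x 50 mm, walls 4 mm, filled to the brim with short round steel spacers; stands about 145 mm behind its own tag stand (centre to hinge line); origin at the centre of its underside
- stand_b: fixed stand on the board carrying the tag of bin_b, 84 mm wide (y), 40 mm deep (x), two cheeks up to 58 mm high; origin on the table plane under the hinge. Hinge line parallel to its y axis, 55 mm above the origin; its x axis points towards its bin. Nothing else of the stand rises above 58 mm
- tag_b (a joint): white hinged tag, a plate 64 mm wide, 60 mm from hinge to free edge, 4 mm thick, 40 g, slippery; raised round black disc (44 mm) on one face, raised black bar (56 x 12 mm) on the other. 0: leans 50 degrees from upright towards the robot (stand's -x), bar face up. 1.745: leans 50 degrees towards its bin (+x), disc face up. Turns freely; past upright (0.873) it falls to the other stop by itself within a second
- tag_b_edge (a point): middle of the free edge of tag_b. At either stop: 46 mm out from the hinge line, 94 mm above the table, open space below. A fingertip 75 to 82 mm above the table, moved level towards the hinge, turns the tag over with under 2 N. End with the finger's leading side 0 to 15 mm past the hinge line: 24 mm past, it presses the tag against its stop
- bin_b: loose black open bin 90 (x) x 94 (y) x 50 mm, walls 4 mm, filled to the brim with small white plastic housings; stands about 145 mm behind its own tag stand (centre to hinge line); origin at the centre of its underside
- stand_c: fixed stand on the board carrying the tag of bin_c, 84 mm wide (y), 40 mm deep (x), two cheeks up to 58 mm high; origin on the table plane under the hinge. Hinge line parallel to its y axis, 55 mm above the origin; its x axis points towards its bin. Nothing else of the stand rises above 58 mm
- tag_c (a joint): white hinged tag, a plate 64 mm wide, 60 mm from hinge to free edge, 4 mm thick, 40 g, slippery; raised round black disc (44 mm) on one face, raised black bar (56 x 12 mm) on the other. 0: leans 50 degrees from upright towards the robot (stand's -x), bar face up. 1.745: leans 50 degrees towards its bin (+x), disc face up. Turns freely; past upright (0.873) it falls to the other stop by itself within a second
- tag_c_edge (a point): middle of the free edge of tag_c. At either stop: 46 mm out from the hinge line, 94 mm above the table, open space below. A fingertip 75 to 82 mm above the table, moved level towards the hinge, turns the tag over with under 2 N. End with the finger's leading side 0 to 15 mm past the hinge line: 24 mm past, it presses the tag against its stop
- bin_c: loose black open bin 90 (x) x 94 (y) x 50 mm, walls 4 mm, completely empty; stands about 145 mm behind its own tag stand (centre to hinge line); origin at the centre of its underside
- stand_d: fixed stand on the board carrying the tag of bin_d, 84 mm wide (y), 40 mm deep (x), two cheeks up to 58 mm high; origin on the table plane under the hinge. Hinge line parallel to its y axis, 55 mm above the origin; its x axis points towards its bin. Nothing else of the stand rises above 58 mm
- tag_d (a joint): white hinged tag, a plate 64 mm wide, 60 mm from hinge to free edge, 4 mm thick, 40 g, slippery; raised round black disc (44 mm) on one face, raised black bar (56 x 12 mm) on the other. 0: leans 50 degrees from upright towards the robot (stand's -x), bar face up. 1.745: leans 50 degrees towards its bin (+x), disc face up. Turns freely; past upright (0.873) it falls to the other stop by itself within a second
- tag_d_edge (a point): middle of the free edge of tag_d. At either stop: 46 mm out from the hinge line, 94 mm above the table, open space below. A fingertip 75 to 82 mm above the table, moved level towards the hinge, turns the tag over with under 2 N. End with the finger's leading side 0 to 15 mm past the hinge line: 24 mm past, it presses the tag against its stop
- bin_d: loose black open bin 90 (x) x 94 (y) x 50 mm, walls 4 mm, nearly empty: only two steel spacers left on its floor; stands about 145 mm behind its own tag stand (centre to hinge line); origin at the centre of its underside
- standoff: bystander: round steel standoff, 14 mm diameter, 34 mm high, standing on the board midway along it, between two stands; origin at the centre of its underside
- driver: bystander: screwdriver with green handle, about 160 mm long, lying in front of the board; origin on the underside
- housing: bystander: white plastic connector housing 28 x 22 x 20 mm in front of the board; origin at the centre of its underside
- collar: bystander: steel collar, 32 mm across, 12 mm high, in front of the board; origin at the centre of its underside
- bottle: bystander: white bottle with black cap, 44 mm across, 100 mm high, standing at the -y end of the row of bins; origin at the centre of its underside
- block: bystander: aluminium block 50 x 35 x 30 mm at the +y end of the board; origin at the centre of its underside

How it is judged:
At the end, for the whole second after the job is handed in: The tags of the two full bins (bin_a, bin_b) are within 0.2 rad of their stop towards the bin, disc face up (above 1.55 rad); those of the empty and the nearly empty bin (bin_c, bin_d) within 0.2 rad of their stop towards the robot, bar face up; all tags at rest (under 0.2 rad/s) (value of joint each of tag_a, tag_b above 1.55 rad and value of joint each of tag_c, tag_d below 0.2 rad and velocity of joint tag_a between -0.2 and 0.2 rad/s and velocity of joint tag_b between -0.2 and 0.2 rad/s and velocity of joint tag_c between -0.2 and 0.2 rad/s and velocity of joint tag_d between -0.2 and 0.2 rad/s); the robot touches nothing.
It fails at once if a bin was lifted, carried or shifted by more than 20 mm (distance of any of bin_a, bin_b, bin_c, bin_d from where it was at the start of the episode above 0.02 m).
It fails at once if a bystander was lifted, carried, knocked over or shifted by more than 20 mm (distance of any of standoff, driver, housing, collar, bottle, block from where it was at the start of the episode above 0.02 m or angle between any of standoff, bottle's own z axis and vertical above 0.5 rad).
It fails at once if a tag or its stand was squeezed or pushed harder than 20 N (contact force between the fingers and stand_a above 20 N or contact force between the fingers and stand_b above 20 N or contact force between the fingers and stand_c above 20 N or contact force between the fingers and stand_d above 20 N).
It fails at once if the tag that was already right (that of the nearly empty bin) was swung up past upright (value of joint tag_d above 0.87 rad).
It also fails if it takes over 48 s, if anything falls off the work surface, if the arm or the gripper's body presses on something with over 40 N, if the wrist force passes 120 N, or if a joint passes its speed limit or range.

## Working session

There is one attempt and no reset: what is moved stays moved. The work goes in short steps, Python scripts to look and compute and a tool call to move; the robot and the scene stay as the last step left them, time stands still between calls to the robot, and variables do not carry over. Pictures are saved under pics/ and viewed, and the job is handed in when it is done.

Besides the shell and the picture viewer there is one more tool, called after ">>>" as a command line: name --argument value ..., lists and objects as JSON in quotes. arm_command: Moves the arm, as the interface text tells. Its arguments: {"type":"object","properties":{"series":{"type":"array"},"newtons":{"type":"number"}},"required":["series"]}

```bash
mkdir -p pics; python3 - <<'E'
from workcell import bot
import cv2,numpy as np
for n in ["scene","side"]:
    p,d=bot.read_camera(n); cv2.imwrite(f"pics/{n}0.png",p); np.savez(f"{n}0.npz",p=p,d=d,K=bot.camera_info(n)["K"],T=bot.camera_info(n)["extrinsics"])
    print(n,bot.camera_info(n))
s=bot.read_state();print(s, bot.finger_overhang)
E
```

```text
scene {'K': array([[409.71228531,   0.        , 253.51302777],
       [  0.        , 409.71228531, 178.46757104],
       [  0.        ,   0.        ,   1.        ]]), 'extrinsics': array([[-0.44356486,  0.5813639 , -0.68210427,  1.26748138],
       [ 0.89601809,  0.27063256, -0.35200797,  0.36233802],
       [-0.0200451 , -0.76731612, -0.64095566,  0.6920527 ],
       [ 0.        ,  0.        ,  0.        ,  1.        ]])}
side {'K': array([[405.73722521,   0.        , 267.0357242 ],
       [  0.        , 405.73722521, 202.09242737],
       [  0.        ,   0.        ,   1.        ]]), 'extrinsics': array([[ 0.76896947, -0.45360686,  0.45047393,  0.12567207],
       [-0.63923019, -0.55484591,  0.53247608, -0.54591334],
       [ 0.00840881, -0.69741439, -0.71661877,  0.84440654],
       [ 0.        ,  0.        ,  0.        ,  1.        ]])}
{'time': 0.1, 'q': array([ 1.12010625e+00,  2.64684837e-01,  1.60523636e+00, -1.06678179e-05,
        1.27367954e+00, -3.69185857e-02]), 'joint_vel': array([-0.00100616, -0.00109698, -0.00298786,  0.0010868 ,  0.00183958,
        0.00131432]), 'joint_torque': array([-1.69444334e-04, -5.16706109e+01, -3.68590558e+01, -4.81745246e-05,
        6.35189572e-03,  1.01823505e-05]), 'tool_pos': array([0.27114565, 0.61748322, 0.25208232]), 'tcp_rot': array([ 0.32303261,  1.54679672, -0.32611566]), 'wrist_force': array([ 0.25137503, -0.19738543, -0.6978443 ]), 'torque': array([ 0.00847168, -0.0278626 , -0.01101827]), 'width': 1.000291486367575} 0.022
```

View pics/scene0.png

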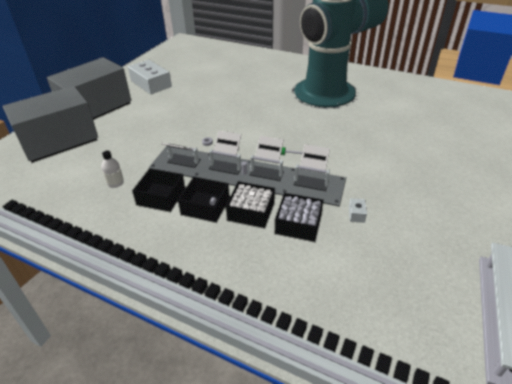

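View pics/side0.png

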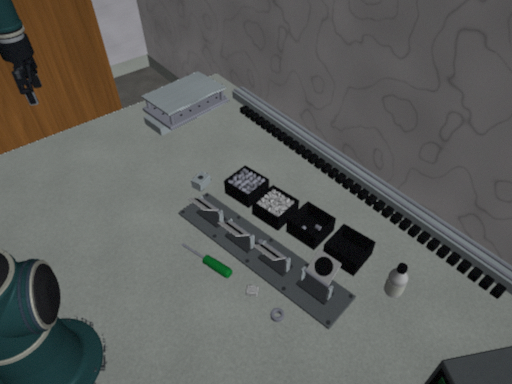

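The scene view (bins at pixels ~(158,188) to (300,215)) and the side view (bins (246,182) to (350,248)) agree. From +y to -y the bins are full steel (a), full white (b), two spacers (d) and empty (c). Only the tag at the bottle end shows a disc, at side pixel (324,266). Next I'll measure.

```bash
python3 - <<'E'
import cv2,numpy as np
z=np.load("side0.npz");p=z['p'];c=p[160:340,170:390];cv2.imwrite("pics/side_crop.png",cv2.resize(c,None,fx=3.6,fy=3.3,interpolation=cv2.INTER_CUBIC))
z2=np.load("scene0.npz");c=z2['p'][120:250,120:380];cv2.imwrite("pics/scene_crop.png",cv2.resize(c,None,fx=3,fy=3,interpolation=cv2.INTER_CUBIC))
# top-down height/colour map from depth
X=[];C=[]
for zz in(z,z2):
    K,T,d=zz['K'],zz['T'],zz['d'];v,u=np.nonzero(d>0);D=d[v,u]
    P=np.c_[(u-K[0,2])/K[0,0]*D,(v-K[1,2])/K[1,1]*D,D]@T[:3,:3].T+T[:3,3];X.append(P);C.append(zz['p'][v,u])
for P,n in zip(X,("side","scene")):
    m=(P[:,0]>.3)&(P[:,0]<1)&(P[:,1]>-.5)&(P[:,1]<.5);Q=P[m]
    print(n,np.percentile(Q[:,2],[1,10,50,90,99]))
    im=np.zeros((560,800),np.uint8)
    r=((Q[:,0]-.3)*800).astype(int);cc=((.5-Q[:,1])*800).astype(int)
    o=np.argsort(Q[:,2]);im[r[o].clip(0,559),cc[o].clip(0,799)]=(40+Q[o,2]*2000).clip(1,255)
    im=cv2.morphologyEx(im,cv2.MORPH_CLOSE,np.ones((3,3)))
    cv2.imwrite(f"pics/top_{n}.png",im)
E
```

```text
side [-0.00371925 -0.00196887  0.00068843  0.03169869  0.08142139]
scene [-0.75269903 -0.00210959  0.00140528  0.03364151  0.07769972]
```

View pics/side_crop.png

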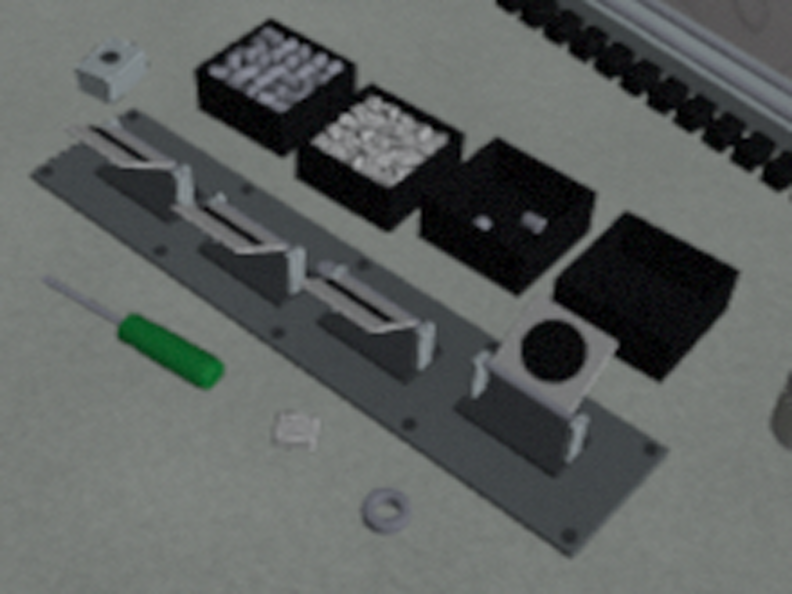

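View pics/scene_crop.png

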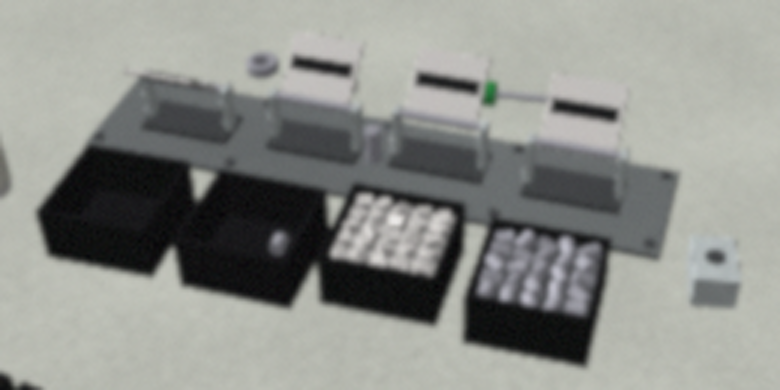

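View pics/top_side.png

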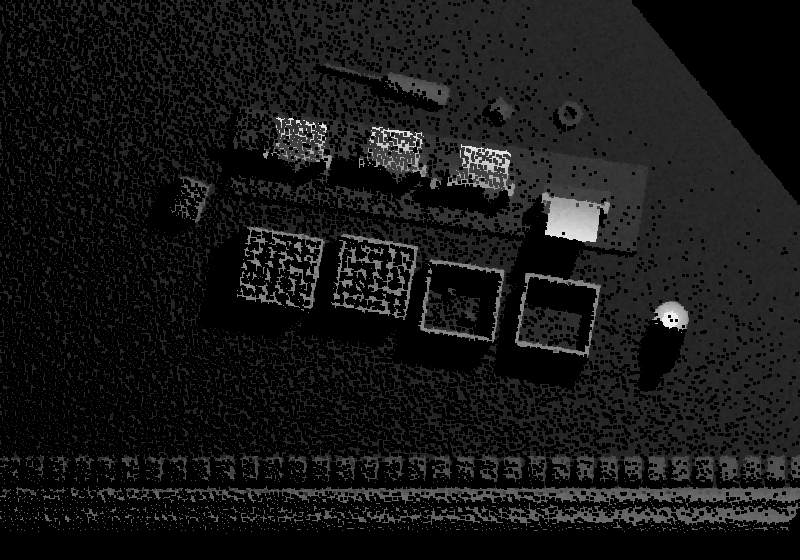

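View pics/top_scene.png

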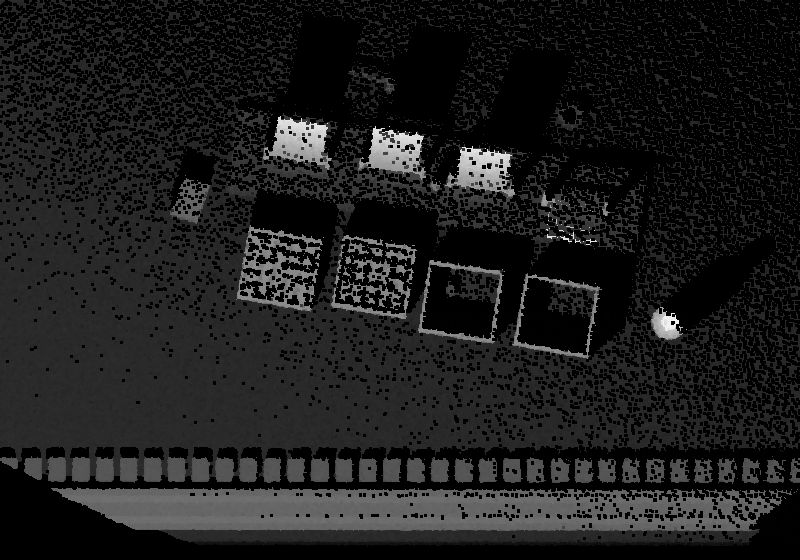

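```bash
cat > h.py <<'E'
import cv2,numpy as np
def cloud(f):
    zz=np.load(f);K,T,d=zz['K'],zz['T'],zz['d'];v,u=np.nonzero(d>0);D=d[v,u]
    return np.c_[(u-K[0,2])/K[0,0]*D,(v-K[1,2])/K[1,1]*D,D]@T[:3,:3].T+T[:3,3], zz['p'][v,u]
E
python3 - <<'E'
from h import *
for f in("scene0.npz","side0.npz"):
    P,C=cloud(f);print(f)
    for n,(r0,r1,c0,c1) in dict(a=(100,170,262,335),b=(110,180,352,428),d=(130,200,445,520),c=(180,250,535,612)).items():
        x=(P[:,0]-.3)*800;y=(.5-P[:,1])*800
        m=(x>r0)&(x<r1)&(y>c0)&(y<c1)&(P[:,2]>.065)&(P[:,2]<.105)&(C.min(1)>0)
        Q=P[m]
        if len(Q)<20: continue
        c=np.median(Q,0)
        for _ in range(3):
            U,S,V=np.linalg.svd(Q-Q.mean(0),full_matrices=False);nn=V[2]*np.sign(V[2,2]);e=(Q-Q.mean(0))@nn
            Q=Q[abs(e)<max(.003,2*e.std())]
        c=Q.mean(0);h=nn[:2]/np.linalg.norm(nn[:2]); tilt=np.degrees(np.arccos(nn[2]))
        (cx,cy),(w,hh),an=cv2.minAreaRect((Q[:,:2]*1000).astype(np.float32))
        # hinge: follow plane from c down to z=.055
        down=np.r_[h*nn[2],-np.hypot(*nn[:2])]; k=(c[2]-.055)/-down[2]
        print(n,len(Q),"tilt",tilt.round(1),"horiz dir deg",np.degrees(np.arctan2(h[1],h[0])).round(1),"rect",np.round([cx,cy,w,hh,an],1),"zr",Q[:,2].min().round(3),Q[:,2].max().round(3),"hinge",(c+down*k).round(4))
    # board
    x=(P[:,0]-.3)*800;y=(.5-P[:,1])*800
    for n,(r0,r1,c0,c1) in dict(binA=(215,320,230,330),binC=(265,365,505,608),binD=(255,350,412,510),binB=(230,325,328,424)).items():
        m=(x>r0)&(x<r1)&(y>c0)&(y<c1)&(P[:,2]>.043)&(P[:,2]<.058)
        print(n,np.round(np.hstack(cv2.minAreaRect((P[m,:2]*1000).astype(np.float32))),1))
E
```

```text
scene0.npz
a 434 tilt 39.3 horiz dir deg 9.3 rect [472.  124.5  42.6  64.1   9.7] zr 0.065 0.097 hinge [0.5007 0.1302 0.055 ]
b 393 tilt 39.1 horiz dir deg 9.1 rect [483.3   5.   40.7  64.2   9.7] zr 0.065 0.097 hinge [0.5132 0.0102 0.055 ]
d 364 tilt 38.8 horiz dir deg 9.4 rect [ 507.1 -104.7   42.4   64.     9. ] zr 0.065 0.097 hinge [ 0.537  -0.0995  0.055 ]
c 64 tilt 44.7 horiz dir deg -169.9 rect [ 591.7 -213.6   28.2   67.5   17.5] zr 0.069 0.097 hinge [ 0.56   -0.2157  0.055 ]
binA [635.4 149.5  93.8  94.5  10.1]
binC [ 694.4 -197.    94.    98.1    9.8]
binD [675.1 -66.5  93.9 117.4   8.8]
binB [648.   20.3  97.4 118.2  10.3]
side0.npz
a 157 tilt 37.7 horiz dir deg 7.4 rect [469.2 124.5  40.3  63.7   5.5] zr 0.065 0.096 hinge [0.5032 0.1263 0.055 ]
b 195 tilt 37.9 horiz dir deg 7.8 rect [481.9   5.6  40.2  66.2   7.6] zr 0.065 0.097 hinge [0.5148 0.0083 0.055 ]
d 212 tilt 37.9 horiz dir deg 7.7 rect [ 503.4 -104.8   38.6   64.8    8.7] zr 0.066 0.096 hinge [ 0.5376 -0.1025  0.055 ]
c 522 tilt 37.8 horiz dir deg -171.3 rect [ 579.6 -215.7   40.4   64.4    9.6] zr 0.065 0.097 hinge [ 0.5484 -0.2209  0.055 ]
binA [636.4 149.7  95.   97.3   9.8]
binC [ 693.6 -196.6   93.9   94.8    9.1]
binD [674.8 -66.8  93.5 116.1   8.9]
binB [648.4  22.2  94.7 121.5  10.3]
```

```bash
cat >> h.py <<'E'
from scipy.spatial.transform import Rotation as Ro
A=np.radians(9.3); EX=np.array([np.cos(A),np.sin(A),0]);EY=np.array([-np.sin(A),np.cos(A),0])
H=dict(a=(.498,.128),b=(.511,.009),d=(.534,-.102),c=(.5515,-.2204))
def go(bot,tag,dx,dz,dy=0):
    s=bot.read_state();R=Ro.from_rotvec(s['tcp_rot']);M=R.as_matrix();p=s['tool_pos']
    t=np.r_[H[tag],0]+dx*EX+dy*EY;t[2]=dz
    print("t",round(s['time'],2),"pos",p.round(4),"w",round(s['width'],2),"F",s['wrist_force'].round(1),"target",t.round(4),"tool shift cm",(M.T@(t-p)*100).round(2))
    best=[]
    for sg in (1,-1):
      for ax in (EX,EY):
        y=sg*ax;x=np.array([0,0,-1.]);W=np.c_[x,y,np.cross(x,y)]
        best.append((R.inv()*Ro.from_matrix(W)).as_rotvec())
    best.sort(key=np.linalg.norm)
    print("turns",[b.round(3).tolist() for b in best[:2]]);print(M.round(3))
    for k in H:
        q=p-np.r_[H[k],0];print(k,"rel stand mm",(q@EX*1000).round(1),(q@EY*1000).round(1),end='; ')
    print()
E
python3 -c "
from h import *
from workcell import bot
go(bot,'a',-.085,.14)"
```

```text
t 0.1 pos [0.2711 0.6175 0.2521] w 1.0 F [ 0.3 -0.2 -0.7] target [0.4141 0.1143 0.14  ] tool shift cm [ 11.29 -40.3   33.32]
turns [[-0.576, -0.001, 0.002], [0.995, 0.001, 0.002]]
[[-0.001  0.402  0.916]
 [-0.002  0.916 -0.402]
 [-1.    -0.002 -0.   ]]
a rel stand mm -144.8 519.7; b rel stand mm -138.4 639.2; d rel stand mm -143.1 752.5; c rel stand mm -141.3 872.2;
```

>>> arm_command --series '[[[-0.144,0,0,0,0,0,0],[-0.144,0,0,0,0,0,0],[-0.144,0,0,0,0,0,0],[-0.144,0,0,0,0,0,0],[0,0,0,0,0,0,0]]]'

```text
time: 0.6
tool_pos: [0.2702, 0.6156, 0.248]
tcp_rot: [-0.15, 1.571, 0.138]
wrist_force: [0.3, 0.1, -0.3]
width: 0.145
```

```bash
python3 -c "
from h import *
from workcell import bot
go(bot,'a',-.085,.15)"
```

```text
t 0.6 pos [0.2702 0.6156 0.248 ] w 0.14 F [ 0.3  0.1 -0.3] target [0.4141 0.1143 0.15  ] tool shift cm [ 10.14 -51.85   5.04]
turns [[0.021, -0.005, 0.007], [-1.549, -0.01, 0.002]]
[[-0.004 -0.183  0.983]
 [-0.008  0.983  0.183]
 [-1.    -0.007 -0.005]]
a rel stand mm -146.0 518.0; b rel stand mm -139.6 637.5; d rel stand mm -144.3 750.8; c rel stand mm -142.5 870.5;
```

>>> arm_command --series '[[[0.02,0,0.007,0.5,-4,0.5,0],[0,0,0,0.5,-4.5,0.5,0],[0,0,0,0.5,-4.5,0.5,0],[0,0,0,0.5,-4.5,0.5,0],[0,0,0,0.5,-4.5,0.5,0],[0,0,0,0.5,-4.5,0.5,0],[0,0,0,0.5,-4.5,0.5,0],[0,0,0,0.5,-4.5,0.5,0],[0,0,0,0.5,-4.5,0.5,0],[0,0,0,0.5,-4.5,0.5,0]]]'

```text
time: 1.6
tool_pos: [0.3863, 0.1728, 0.193]
tcp_rot: [-0.105, 1.572, 0.106]
wrist_force: [1.5, 0.1, -0.2]
width: -0.004
```

```bash
python3 -c "
from h import *
from workcell import bot
go(bot,'a',-.085,.15)"
```

```text
t 1.6 pos [0.3863 0.1728 0.193 ] w -0.0 F [ 1.5  0.1 -0.2] target [0.4141 0.1143 0.15  ] tool shift cm [ 4.29 -6.17  2.  ]
turns [[-0.028, -0.004, -0.001], [1.543, -0.004, 0.003]]
[[-0.004 -0.134  0.991]
 [ 0.     0.991  0.134]
 [-1.     0.001 -0.004]]
a rel stand mm -103.0 62.2; b rel stand mm -96.6 181.8; d rel stand mm -101.4 295.0; c rel stand mm -99.5 414.7;
```

>>> arm_command --series '[[[-0.028,-0.004,0,1,-2,0.5,0],[0,0,0,1,-2,0.5,0],[0,0,0,1,-1.5,0.5,0],[0,0,0,1,-0.5,0.5,0],[0,0,0,0,0,0,0]]]'

```text
time: 2.1
tool_pos: [0.4151, 0.1083, 0.1509]
tcp_rot: [-0.108, 1.568, 0.107]
wrist_force: [0.1, -0.3, 0.6]
width: -0.0
```

```bash
python3 -c "
from h import *
from workcell import bot
go(bot,'a',-.085,.102)
p,d=bot.read_camera('side');i=bot.camera_info('side');np.savez('side1.npz',p=p,d=d,K=i['K'],T=i['extrinsics'])
cv2.imwrite('pics/side1.png',cv2.resize(p[100:340,100:390],None,fx=2.7,fy=2.4,interpolation=cv2.INTER_CUBIC))
P,C=cloud('side1.npz')
s=bot.read_state()['tool_pos']
m=(np.linalg.norm(P[:,:2]-s[:2],axis=1)<.04)&(P[:,2]>.09)
Q=P[m];print(Q.min(0),Q[Q[:,2]<s[2]-.01].min(0),Q[Q[:,2]<s[2]-.01].max(0))
"
```

```text
t 2.1 pos [0.4151 0.1083 0.1509] w -0.0 F [ 0.1 -0.3  0.6] target [0.4141 0.1143 0.102 ] tool shift cm [ 4.89  0.61 -0.02]
turns [[-0.025, 0.0, 0.0], [1.545, 0.001, 0.0]]
[[ 0.    -0.136  0.991]
 [-0.     0.991  0.136]
 [-1.    -0.     0.   ]]
a rel stand mm -85.0 -6.0; b rel stand mm -78.6 113.5; d rel stand mm -83.4 226.8; c rel stand mm -81.5 346.4; 
[0.37580456 0.06881122 0.09044006] [0.40587285 0.09509481 0.09044006] [0.45473301 0.1256616  0.14138842]
```

View pics/side1.png

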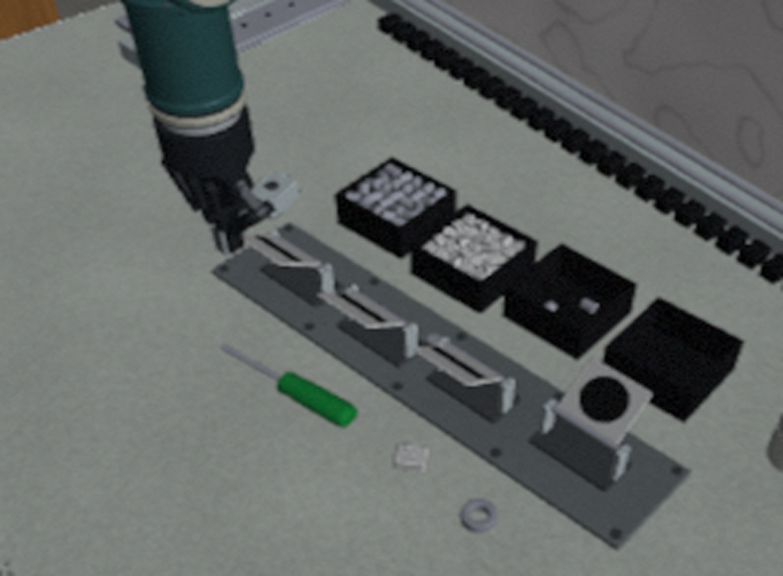

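```bash
python3 -c "
from h import *
P,C=cloud('side1.npz')
s=np.array([.4151,.1083])
m=(np.linalg.norm(P[:,:2]-s,axis=1)<.025)&(P[:,2]>.06)
Q=P[m];r=np.c_[(Q[:,:2]-s)@EX[:2],(Q[:,:2]-s)@EY[:2],Q[:,2]]*1000
o=np.argsort(r[:,2]);print(r[o][:25].round(0));
for z in(130,135,140,145,150):
  k=abs(r[:,2]-z)<3;print(z,r[k].min(0).round(0),r[k].max(0).round(0),k.sum())
"
```

```text
[[ -4.  -6. 129.]
 [  1.  -8. 130.]
 [ -3.  -5. 131.]
 [ -7.  -7. 133.]
 [ -8.   3. 133.]
 [ -9.  -2. 133.]
 [ -8.   6. 134.]
 [ -8.  -5. 135.]
 [ -4. -11. 136.]
 [  2. -13. 136.]
 [  5. -12. 136.]
 [ -8.  -2. 137.]
 [ -8.  -9. 138.]
 [ -9.   1. 138.]
 [  8. -13. 139.]
 [ -6.  -7. 139.]
 [  2. -12. 139.]
 [  6. -12. 140.]
 [ -9.   4. 140.]
 [ -5. -10. 140.]
 [ -4. -13. 141.]
 [ -9.  -7. 141.]
 [ -7.   6. 141.]
 [ -1. -12. 141.]
 [ -9.  -3. 141.]]
130 [ -8.  -8. 129.] [  1.   3. 133.] 5
135 [ -9. -13. 133.] [  5.   6. 137.] 9
140 [ -9. -15. 138.] [  8.   6. 142.] 17
145 [ -9. -15. 142.] [  8.  -1. 148.] 15
150 [-10. -16. 147.] [ 10.   6. 153.] 20
```

>>> arm_command --series '[[[-0.025,0,0,1.7,0.6,0,0],[0,0,0,1.7,0,0,0],[0,0,0,1.5,0,0,0],[0,0,0,0,0,0,0],[0,0,0,0,0,1.5,0],[0,0,0,0,0,1.5,0]]]'

```text
time: 2.75
tool_pos: [0.444, 0.1251, 0.1043]
tcp_rot: [-0.127, 1.564, 0.13]
wrist_force: [-1.3, 1.3, 1.0]
width: 0.006
```

```bash
python3 -c "
from h import *
from workcell import bot
go(bot,'a',-.004,.101)"
```

```text
t 2.75 pos [0.444  0.1251 0.1043] w 0.01 F [-1.3  1.3  1. ] target [0.4941 0.1274 0.101 ] tool shift cm [ 0.35 -0.6   4.98]
turns [[0.001, 0.003, -0.002], [-1.569, 0.003, 0.001]]
[[ 0.002 -0.163  0.987]
 [ 0.002  0.987  0.163]
 [-1.     0.002  0.003]]
a rel stand mm -53.8 5.9; b rel stand mm -47.4 125.4; d rel stand mm -52.1 238.7; c rel stand mm -50.3 358.3;
```

>>> arm_command --series '[[[0,0,0,0.3,-0.4,1.2,0],[0,0,0,0,0,1.2,0],[0,0,0,0,0,1.2,0],[0,0,0,0,0,1.0,0],[0,0,0,0,0,0.3,0],[0,0,0,0,0,0,0]]]'

```text
time: 3.35
tool_pos: [0.5015, 0.1311, 0.1042]
tcp_rot: [-0.126, 1.559, 0.131]
wrist_force: [-0.4, -1.0, 0.5]
width: 0.0
```

```bash
python3 -c "
from h import *
from workcell import bot
go(bot,'a',-.004,.101)
p,d=bot.read_camera('side')
cv2.imwrite('pics/side2.png',cv2.resize(p[100:340,100:390],None,fx=2.7,fy=2.4,interpolation=cv2.INTER_CUBIC))
p,d=bot.read_camera('scene')
cv2.imwrite('pics/scene2.png',cv2.resize(p[90:250,120:380],None,fx=3,fy=3,interpolation=cv2.INTER_CUBIC))
"
```

```text
t 3.35 pos [0.5015 0.1311 0.1042] w 0.0 F [-0.4 -1.   0.5] target [0.4941 0.1274 0.101 ] tool shift cm [ 0.32 -0.25 -0.8 ]
turns [[0.001, 0.008, -0.002], [-1.569, 0.008, 0.005]]
[[ 0.008 -0.163  0.987]
 [ 0.003  0.987  0.163]
 [-1.     0.002  0.008]]
a rel stand mm 3.9 2.5; b rel stand mm 10.4 122.1; d rel stand mm 5.6 235.3; c rel stand mm 7.5 355.0;
```

View pics/side2.png

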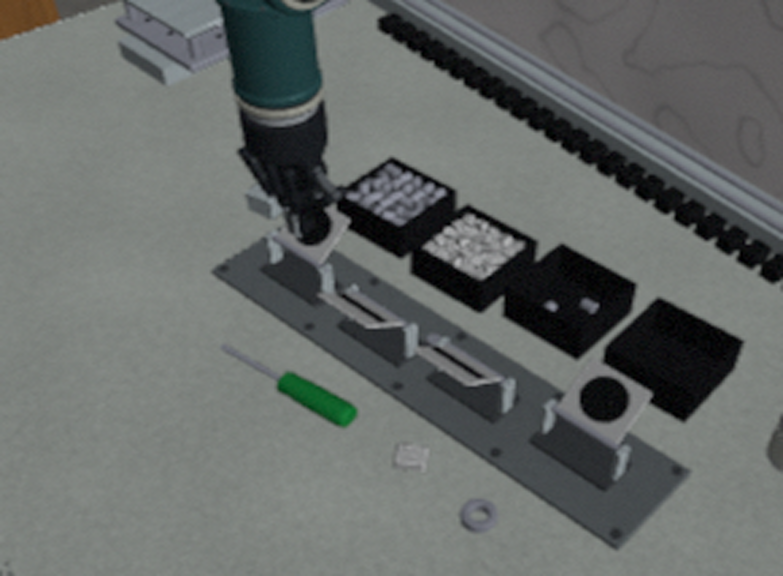

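View pics/scene2.png

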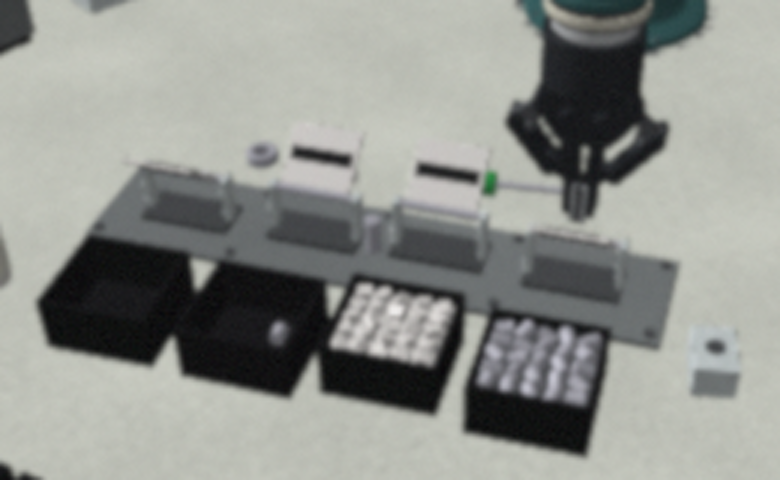

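The side view shows tag_a's disc at (315,225), so it has swung over. Next is tag_b.

>>> arm_command --series '[[[0,0.008,0,0,0,-2,0],[0,0,0,0,0,-3,0],[0,0,0,0,0,-3,0],[0,0,0,0.2,-1,-1,0],[0,0,0,0,-3,0,0],[0,0,0,0,-4,0,0],[0,0,0,0,-3,0,0],[0,0,0,0,-1,0,0],[0,0,0,0,0,0,0]]]'

```text
time: 4.35
tool_pos: [0.4275, -0.0077, 0.1014]
tcp_rot: [-0.13, 1.565, 0.132]
wrist_force: [-0.0, -0.1, 0.3]
width: 0.003
```

```bash
python3 -c "
from h import *
from workcell import bot
go(bot,'b',-.004,.101)"
```

```text
t 4.35 pos [ 0.4275 -0.0077  0.1014] w 0.0 F [-0.  -0.1  0.3] target [0.5071 0.0084 0.101 ] tool shift cm [0.06 0.26 8.11]
turns [[0.004, 0.002, -0.001], [-1.566, 0.003, 0.001]]
[[ 0.002 -0.166  0.986]
 [ 0.002  0.986  0.166]
 [-1.     0.001  0.002]]
a rel stand mm -91.5 -122.5; b rel stand mm -85.1 -3.0; d rel stand mm -89.9 110.3; c rel stand mm -88.0 230.0;
```

>>> arm_command --series '[[[0,0,0,0,0.2,1.2,0],[0,0,0,0,0,1.2,0],[0,0,0,0,0,1.2,0],[0,0,0,0,0,1.2,0],[0,0,0,0,0,1.2,0],[0,0,0,0,0,1.0,0],[0,0,0,0,0,0.5,0],[0,0,0,0,0,0,0]]]'

```text
time: 5.15
tool_pos: [0.5091, 0.0125, 0.101]
tcp_rot: [-0.132, 1.564, 0.137]
wrist_force: [-0.1, -0.6, -0.7]
width: -0.0
```

```bash
python3 -c "
from h import *
from workcell import bot
go(bot,'b',-.004,.101)
p,d=bot.read_camera('side')
cv2.imwrite('pics/side3.png',cv2.resize(p[100:340,100:390],None,fx=2.7,fy=2.4,interpolation=cv2.INTER_CUBIC))
"
```

```text
t 5.15 pos [0.5091 0.0125 0.101 ] w -0.0 F [-0.1 -0.6 -0.7] target [0.5071 0.0084 0.101 ] tool shift cm [ 0.   -0.38 -0.27]
turns [[0.009, 0.003, -0.003], [-1.562, 0.004, 0.0]]
[[ 0.002 -0.171  0.985]
 [ 0.003  0.985  0.171]
 [-1.     0.003  0.003]]
a rel stand mm -7.7 -115.8; b rel stand mm -1.3 3.8; d rel stand mm -6.1 117.0; c rel stand mm -4.2 236.7;
```

View pics/side3.png

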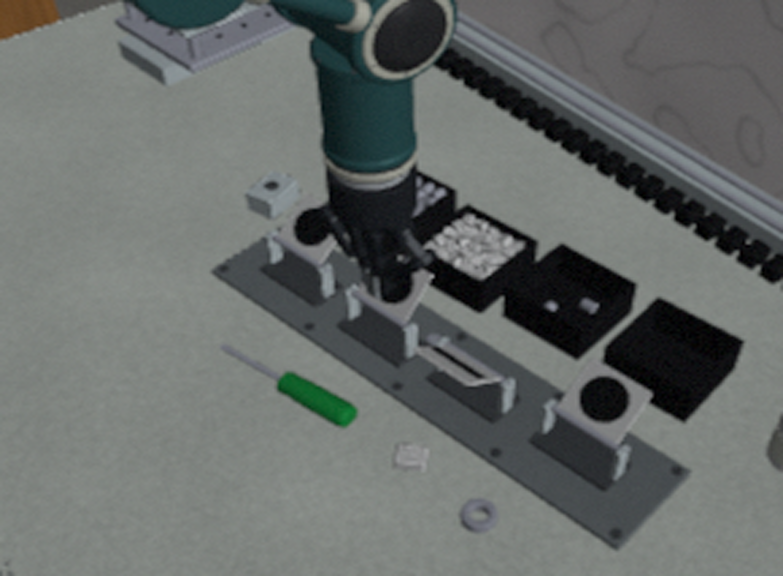

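Tags a and b both show discs, at (312,225) and (395,290). Next I go up and over to the bin side of tag_c.

>>> arm_command --series '[[[0.009,0.003,0,-2,0,0,0],[0,0,0,-3,0,0,0],[0,0,0,-3,0,0,0],[0,0,0,0,-3.5,1.4,0],[0,0,0,0,-4,1.4,0],[0,0,0,0,-4,1.4,0],[0,0,0,0,-4,1.4,0],[0,0,0,0,-4,1.4,0],[0,0,0,0,-2.5,1.2,0],[0,0,0,0,0,0,0]]]'

```text
time: 6.2
tool_pos: [0.6224, -0.1995, 0.1817]
tcp_rot: [-0.126, 1.573, 0.13]
wrist_force: [-0.0, 1.0, 0.2]
width: -0.001
```

```bash
python3 -c "
from h import *
from workcell import bot
go(bot,'c',.085,.101)"
```

```text
t 6.2 pos [ 0.6224 -0.1995  0.1817] w -0.0 F [-0.   1.   0.2] target [ 0.6354 -0.2067  0.101 ] tool shift cm [ 8.06 -0.94  1.21]
turns [[0.001, -0.005, -0.003], [-1.57, -0.002, -0.006]]
[[-0.006 -0.162  0.987]
 [ 0.002  0.987  0.162]
 [-1.     0.003 -0.005]]
a rel stand mm 69.9 -343.3; b rel stand mm 76.3 -223.7; d rel stand mm 71.5 -110.5; c rel stand mm 73.4 9.2;
```

>>> arm_command --series '[[[0,-0.005,0,0,-0.8,1.1,0],[0,0,0,2,0,0,0],[0,0,0,2.5,0,0,0],[0,0,0,2,0,0,0],[0,0,0,1.2,0,0,0],[0,0,0,0,0,0,0]]]'

```text
time: 6.8
tool_pos: [0.6307, -0.204, 0.1025]
tcp_rot: [-0.121, 1.57, 0.13]
wrist_force: [-0.4, -0.2, -0.1]
width: -0.003
```

```bash
python3 -c "
from h import *
from workcell import bot
go(bot,'c',.004,.101)
p,d=bot.read_camera('side')
cv2.imwrite('pics/side4.png',cv2.resize(p[100:340,100:390],None,fx=2.7,fy=2.4,interpolation=cv2.INTER_CUBIC))
"
```

```text
t 6.8 pos [ 0.6307 -0.204   0.1025] w -0.0 F [-0.4 -0.2 -0.1] target [ 0.5554 -0.2198  0.101 ] tool shift cm [ 0.17 -0.35 -7.68]
turns [[-0.002, -0.003, -0.006], [1.569, -0.007, -0.002]]
[[-0.004 -0.159  0.987]
 [ 0.005  0.987  0.159]
 [-1.     0.006 -0.003]]
a rel stand mm 77.3 -349.1; b rel stand mm 83.7 -229.6; d rel stand mm 79.0 -116.3; c rel stand mm 80.8 3.4;
```

View pics/side4.png

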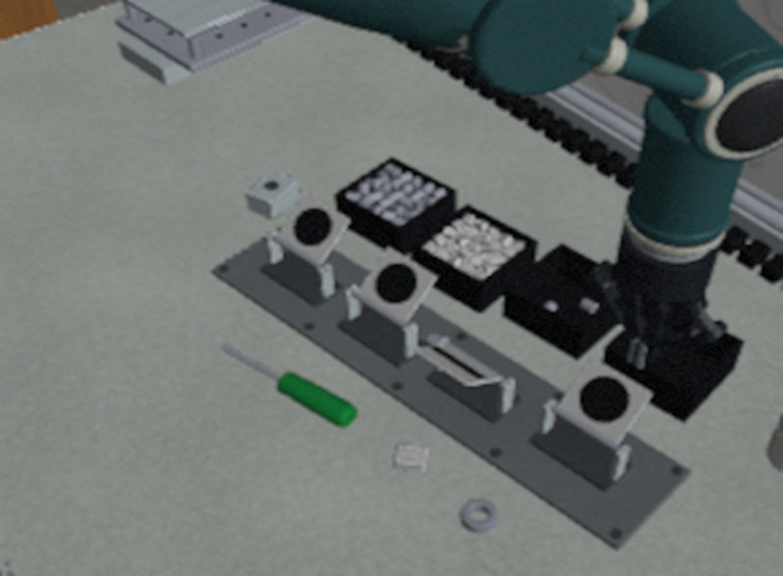

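The finger is behind tag_c's edge at about (640,355), clear of both the tag and the bin. I'll push towards the robot.

>>> arm_command --series '[[[0,0,0,0.1,-0.2,-1.2,0],[0,0,0,0,0,-1.2,0],[0,0,0,0,0,-1.2,0],[0,0,0,0,0,-1.2,0],[0,0,0,0,0,-1.2,0],[0,0,0,0,0,-1.0,0],[0,0,0,0,0,0,0],[0,0,0,0,0,0,0]]]'

```text
time: 7.65
tool_pos: [0.5575, -0.2195, 0.108]
tcp_rot: [-0.124, 1.562, 0.126]
wrist_force: [-0.1, -0.1, -0.1]
width: 0.006
```

```bash
python3 -c "
from h import *
from workcell import bot
go(bot,'c',.004,.101)
p,d=bot.read_camera('scene')
cv2.imwrite('pics/scene5.png',cv2.resize(p[90:250,80:340],None,fx=3,fy=3,interpolation=cv2.INTER_CUBIC))
p,d=bot.read_camera('side')
cv2.imwrite('pics/side5.png',cv2.resize(p[100:340,100:390],None,fx=2.7,fy=2.4,interpolation=cv2.INTER_CUBIC))
"
```

```text
t 7.65 pos [ 0.5575 -0.2195  0.108 ] w 0.01 F [-0.1 -0.1 -0.1] target [ 0.5554 -0.2198  0.101 ] tool shift cm [ 0.7   0.   -0.21]
turns [[-0.003, 0.005, -0.001], [1.568, 0.003, -0.005]]
[[ 0.005 -0.159  0.987]
 [ 0.002  0.987  0.159]
 [-1.     0.001  0.005]]
a rel stand mm 2.6 -352.5; b rel stand mm 9.0 -233.0; d rel stand mm 4.2 -119.7; c rel stand mm 6.1 -0.0;
```

View pics/side5.png

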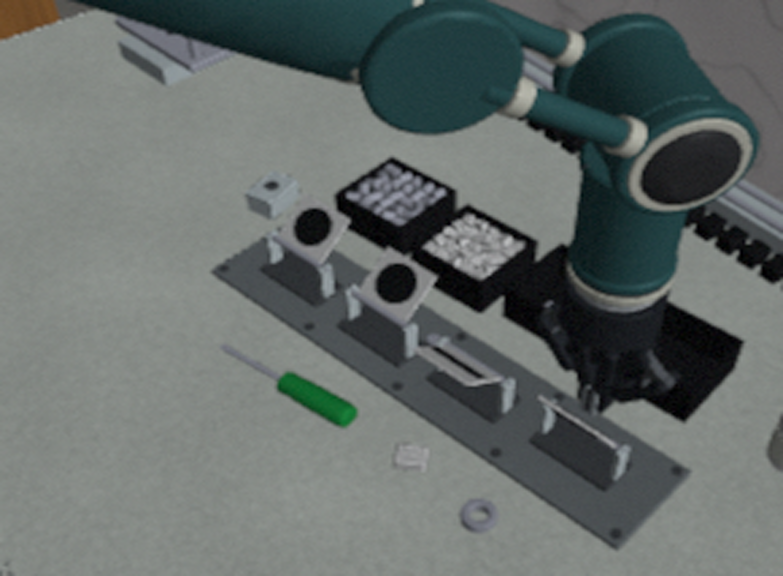

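View pics/scene5.png

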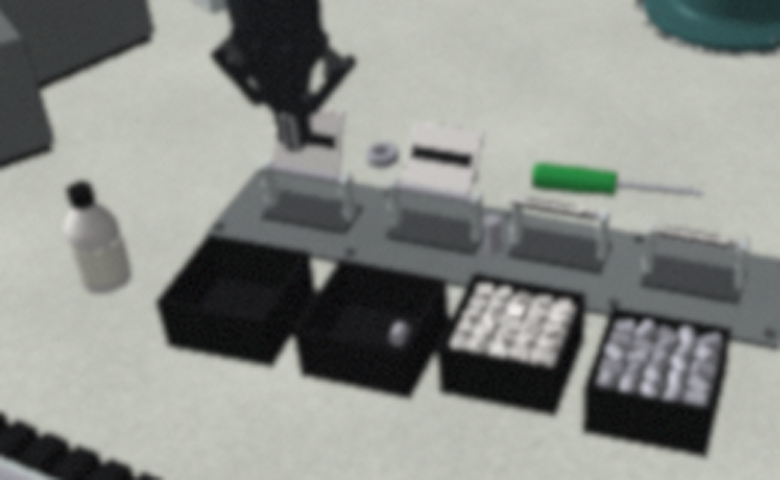

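Scene (320,140) shows tag_c's bar. I'll lift clear and check the angles.

>>> arm_command --series '[[[0,0,0,-1,0,1,0],[0,0,0,-3,0,0,0],[0,0,0,-4,0,0,0],[0,0,0,-4,0,0,0],[0,0,0,-4,0,0,0],[0,0,0,-3,0,1,0],[0,0,0,0,0,0,0],[0,0,0,0,0,0,0],[0,0,0,0,0,0,0]]]'

```text
time: 8.65
tool_pos: [0.5856, -0.2142, 0.3092]
tcp_rot: [-0.128, 1.558, 0.129]
wrist_force: [0.2, -0.0, -0.2]
width: 0.0
```

```bash
python3 - <<'E'
from h import *
from workcell import bot
s=bot.read_state();print(s['time'],s['tool_pos'],s['wrist_force'],abs(s['joint_vel']).max())
for n in("scene","side"):
    p,d=bot.read_camera(n);i=bot.camera_info(n);np.savez(n+'9.npz',p=p,d=d,K=i['K'],T=i['extrinsics']);cv2.imwrite(f'pics/{n}9.png',cv2.resize(p[90:300,80:400],None,fx=2.4,fy=2.4))
    P,C=cloud(n+'9.npz')
    for k,h in H.items():
        q=P[:,:2]-h;x=q@EX[:2];y=q@EY[:2];m=(abs(y)<.028)&(abs(x)<.06)&(P[:,2]>.064)&(P[:,2]<.12)
        if m.sum()<15:print(n,k,m.sum());continue
        b=np.polyfit(P[m,2],x[m],1);print(n,k,m.sum(),"x range",x[m].min().round(3),x[m].max().round(3),"lean deg",np.degrees(np.arctan(b[0])).round(1))
    x=(P[:,0]-.3)*800;y=(.5-P[:,1])*800
    for k,(r0,r1,c0,c1) in dict(binA=(215,320,230,330),binC=(265,365,505,608),binD=(255,350,412,510),binB=(230,325,328,424)).items():
        m=(x>r0)&(x<r1)&(y>c0)&(y<c1)&(P[:,2]>.043)&(P[:,2]<.058)
        if m.sum()>20:print(k,np.round(cv2.minAreaRect((P[m,:2]*1000).astype(np.float32))[0],1))
E
```

```text
8.65 [ 0.58557596 -0.21420621  0.30924035] [ 0.2262166  -0.00282001 -0.2490981 ] 0.012617664241689032
scene a 71 x range 0.025 0.047 lean deg 41.9
scene b 69 x range 0.024 0.045 lean deg 42.1
scene d 364 x range -0.048 -0.004 lean deg -50.3
scene c 344 x range -0.045 0.001 lean deg -49.9
binA [635.3 149.7]
binC [ 694.3 -196.3]
binD [674.5 -67. ]
binB [648.4  21.3]
side a 317 x range 0.005 0.047 lean deg 50.2
side b 368 x range 0.004 0.045 lean deg 50.3
side d 191 x range -0.049 -0.008 lean deg -52.1
side c 225 x range -0.045 -0.003 lean deg -52.1
binA [635.7 150.4]
binC [ 694.2 -195.9]
binD [675. -67.]
binB [647.6  20.8]
```

View pics/scene9.png

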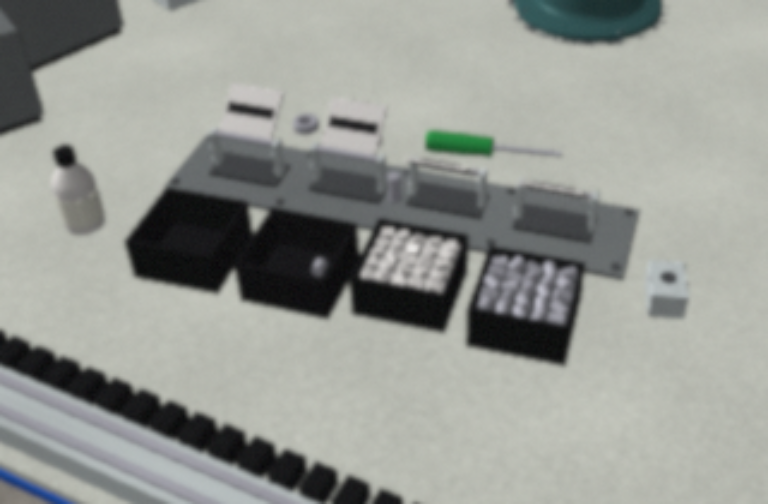

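View pics/side9.png

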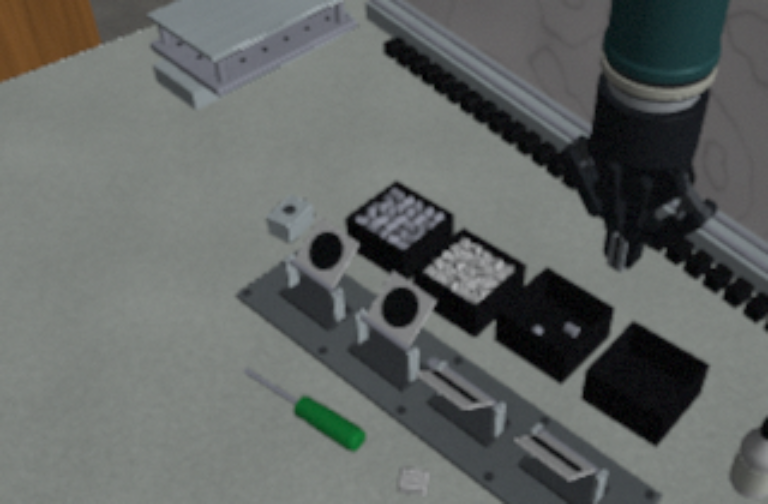

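Discs show on a (325,250) and b (402,305), bars on d (462,390) and c (560,455). All four tags are at their stops, the bins haven't moved, and the arm is clear.

```bash
python3 -c "
from workcell import bot
print(bot.finish_job())"
```

```text
the job is handed in; nothing more can be done
None
```

I pushed over the three wrong tags with the closed fingertips: `tag_a` and `tag_b` towards their full bins, and `tag_c` towards the robot. `tag_d` was already right, so I left it alone. I handed the job in at about 9 s on the robot's clock; no verdict is reported.

**Tags:** In the last pictures a and b show the disc and c and d show the bar. The measured leans are about 50° towards the bins for a and b, and 50–52° towards the robot for c and d. The one disagreement is the scene camera, which gave only 42° for a and b. It sees those two nearly edge-on with few points, and their edges still measured 45–47 mm out, which matches the stop.

**Bins and bystanders:** The bins measure within about 1.5 mm of where they started. The bystanders look unmoved in the pictures, though I did not measure them. The collar and standoff are not clearly visible in every final view.

**Forces:** The wrist force stayed below about 2 N at every reading I took, and the arm ended clear of everything, with the fingertips about 0.29 m above the table. The first push, on `tag_a`, ran about 8 mm further than planned. It ended at or just under the 15 mm limit past the hinge, short of pressing the tag against its stop.

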